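# Unclip the setting gauge and plug it into the stage

## Robot

A 6-joint arm with a two-finger parallel gripper is mounted at the origin on the work surface. World frame = base frame: x ahead of the robot, y to its left, z up, the work surface at z = 0. Lengths are in m, angles in rad, forces in N, time in s.
With the tool pointing down it reaches from about 0.25 to 0.85 m from the base axis. Payload 12.5 kg.
Tool frame: the origin (TCP) lies between the finger pads; the fingertips stand 17 mm ahead of it and the grasp point (between the pads) lies 2 mm behind it; z points along the fingers, y is the line along which they close (so a half turn about z gives the same grasp; the last joint's range is limited). The gripper opens to 93 mm and grips with 3 to 60 N. Pads are 15 mm wide; open, the fingers measure 128 mm over their backs; the gripper's body (75 mm by 188 mm) begins 65 mm behind the grasp point.
Start: joints at [-1.31, 0.351, 1.652, -0, 1.139, -0.085], TCP at [0.186, -0.517, 0.212] pointing down, gripper open.
Joint ranges: [-2.75, 2.75], [-0.79, 2.1], [0.01, 2.65], [-1.57, 4.71], [0.07, 3.14], [-2.87, 2.87]. Speed limits (rad/s): [2.22, 2.22, 2.79, 3.14, 3.14, 3.14].

## Interface

Orientations are given as [roll, pitch, yaw] about the fixed x, y, z axes, in that order (R = Rz(yaw) Ry(pitch) Rx(roll)).
In Python, from station import state, get_image, camera_model, job_done, spot_in gives the robot as it stands.
- The arm moves only by the tool carry_out, never from a script. Its argument "deltas" is a list of rows, each an object with "grip": the finger opening in m, from 0 to 0.093; "travel": the shift along the tool's x, y, z in m, a list of three; "roll": the turn about the tool's z in rad. In form: [{"grip": grip, "travel": [dx, dy, dz], "roll": roll}, ...]. A call has 1 to 8 rows; each row is the pose to reach, as a shift and turn from the pose commanded when the call began, along the tool's axes at that moment; what a row does not reach only later rows make up. A row lasts 1/8 s, in which the tool goes at most 62.5 mm and 10.7 degrees, less where a joint would pass 70% of its speed; a pose out of reach is approached as far as the arm can. A call with a gripper value outside its range is refused whole. The fingers move at their own pace and stop on an object; "grip_force" is the grip in N (left out, the last holds). Time passes only in rows, so rows that repeat a pose let the fingers close. It gives the time, the measured TCP pose, the force, the opening and the grip force at its end, in the units of the state.
- state(): the state, without advancing time (a new reading comes with each control period).
- get_image(name): name is "scene" or "top"; returns the picture (400x640x3 uint8, red, green, blue); there is no depth.
- camera_model(name): a dict with "vfov" (degrees; the focal length in pixels is half the picture's height over the tangent of half this angle, whatever the lens; pixels are square), "cx", "cy" (the principal point, pixels), "pose" (4x4, takes a point from camera to world coordinates). Camera axes: x right, y up, looking along -z (the intrinsics and any distortion apply to the point x, -y, -z); pixel columns grow to the right and rows downward; lengths in m; the calibration is good to about 2 mm. A picture is of the moment at which its call begins. camera_model takes no time and is no camera call.
- job_done(): hands the job in; it is judged then, once.
Trained networks look in the newest picture that a camera, given by its name, has taken for a name from the list of things; names that differ only in an ending like _2 or _b are one class to them, and where a whole thing is asked for, a point or a joint stands for the part that bears it (a point fixed in the world has none). Each returns a list of dicts, best first, with "confidence" (0 to 1); they miss things now and then, are a little off and sometimes report something else, mostly with a low value. They report only what shows in the picture. A call takes as long as a camera call. They do not tell look-alikes from the thing itself.
- spot_in(name, camera): "centre" ([row, column] in pixels, amid what is visible of it).
The state is a dict: "time_s": time; "q": joint angles; "joint_vel": joint speeds; "joint_efforts": joint torques, N m; "ee_pos": TCP position; "orientation": TCP orientation; "contact_force": force on the tool from outside, world axes, zero at the start; "torque": the same for the moment, N m; "grip_width": opening from 0.0 (shut) to 1.0 (fully open); "grasp_force": force on a finger pad.
Only numpy, scipy, OpenCV 4.12 (cv2) and the standard library are available. Lean on these libraries where they do the work, as an engineer would, in place of code of your own. Each camera call takes 0.05 s, during which the arm holds its last target. There are 200 camera calls.

## Task

Pull the square-ended setting gauge forward out of the two spring clips of its parking rack. Then lay it on the bed of the cross slide stage and push its square end fully home into the square socket, flush with the socket block's face, and let go. Leave the optical flat case, the angle block and the gauge block set where they stand.

Things in the scene. Friction and masses are not known exactly. Their poses are not given: they have to be found in the camera images.
- rack: Fixed parking rack. Origin on the bench under the clips' axis; front is -x. Aluminium shelf 10 mm thick, 210 mm along y, x -95 to +45 mm; front lip (x -95 to -89) 7 mm over the shelf stops the gauge. Two sprung steel C-clips 14 mm wide at y -42 and +42 mm, open to -x, reach x -17 to +22 mm and 50 mm above the bench. Between them (y -35 to +35) the space over the shelf is free, also behind the bar.
- clip_axis (a point): Axis of the clips, where the gauge's bar starts, midway between the clips: 30 mm above the bench, 20 mm above the shelf; axes as the rack's. The bar snaps out over the first 10 to 16 mm of travel to the rack's -x, with a peak of roughly 10 to 18 N on both clips together, is clear of them by 30 mm, and then slides freely on the shelf.
- gauge: Loose steel gauge, 0.45 kg. Origin on its axis, mid-bar; y along the bar to the square end. Bar 22 mm diameter, y -60 to +60 mm; square plug 40 x 40 mm (sides along x, z), y +60 to +100; round collar 40 mm diameter, y -74 to -60. Centre of mass y +10. Starts level in the clips with the rack's axes, plug and collar on the shelf, slid up to 4 mm endways. It may be plugged in with any side up.
- plug_face (a point): Centre of the flat end face of the square plug (gauge y +100 mm); axes as the gauge's.
- stage: Fixed cross slide stage with a knurled brass knob on its -x side (y -120 mm, not used; out to x -120, 46 mm high). Origin on the bench below the socket mouth. Flat aluminium bed, 120 mm wide in x, top 50 mm above the bench, from y -190 mm to the steel socket block: 90 mm wide in x, y 0 to +52 mm, top 111 mm above the bench.
- socket (a point): Mouth of the square socket in the socket block's -y face, on the axis of a gauge lying on the bed: 70 mm above the bench, 20 mm above the bed; axes as the stage's. The plug goes in along +y. Hole 43 x 43 mm (1.5 mm play each side, floor 0.5 mm under the bed's top), 40 mm deep, solid back, mouth chamfered 3 mm. Fully home: plug face 40 mm in, shoulder flush with the block.
- flat_case: Bystander: grey hard plastic optical flat case with a yellow handle, 100 x 130 mm, 61 mm high, origin under its centre.
- angle_block: Bystander: L-shaped steel angle block, 80 x 90 mm, 100 mm high, origin under its centre.
- block_set: Bystander: wooden stand with a row of nine steel gauge blocks, 90 x 140 mm, 46 mm high, origin under its centre.
There are look-alikes about, which are no part of the job. There is more than one size of the gauge; the one meant has the size given above.

How it is judged:
By the outcome, as a careful person would: the job done as asked, in the order asked, and still so for the second after the job is handed in, with the robot touching nothing.
It also fails if it takes over 67 s, if anything falls off the work surface, if the arm or the gripper's body presses on something with over 40 N, if the wrist force passes 120 N, or if a joint passes its speed limit or range.

## Working session

There is one attempt and no reset: what is moved stays moved. The work goes in short steps, Python scripts to look and compute and a tool call to move; the robot and the scene stay as the last step left them, time stands still between calls to the robot, and variables do not carry over. Pictures are saved under pics/ and viewed, at most 10 in all, crops included, and the job is handed in when it is done.

Besides the shell and the picture viewer there is one more tool, called after "Request:" as name([rows], argument=value, ...), one row to a line, values as JSON. carry_out: Moves the arm, as the interface text tells. Its arguments: {"type":"object","properties":{"deltas":{"type":"array"},"grip_force":{"type":"number"}},"required":["deltas"]}

```bash
mkdir -p pics; ls; python3 - <<'E'
from station import *
import cv2
for n in ("scene","top"):
    im=get_image(n); cv2.imwrite(f"pics/{n}0.png",im[:,:,::-1])
    m=camera_model(n); print(n,m)
    for t in ("gauge","rack","stage","socket","plug_face","flat_case","angle_block","block_set"):
        try: print(t,[(r["centre"],round(r["confidence"],2)) for r in spot_in(t,n)][:4])
        except Exception as e: print(t,e)
print(state())
E
```

```text
pics
scene {'vfov': 55.53291616103426, 'cx': 320.8423000228274, 'cy': 205.98904129908698, 'pose': array([[-0.7771185 , -0.40640264,  0.48054524,  1.10914864],
       [ 0.62911361, -0.52274408,  0.57528662,  0.58610277],
       [ 0.01740418,  0.74938343,  0.66190753,  0.92480397],
       [ 0.        ,  0.        ,  0.        ,  1.        ]])}
gauge [([199.6, 357.5], 0.94), ([230.2, 295.4], 0.91), ([147.9, 291.3], 0.87)]
rack [([222.5, 300.5], 0.74)]
stage [([269.5, 379.7], 0.56)]
socket [([274.8, 381.1], 0.84)]
plug_face [([146.7, 294.4], 0.92), ([231.3, 298.2], 0.83), ([199.7, 358.4], 0.76)]
flat_case []
angle_block [([282.5, 277.6], 0.96)]
block_set [([246.6, 243.6], 0.85)]
top {'vfov': 54.619477933801086, 'cx': 311.65019777524617, 'cy': 198.73942015041828, 'pose': array([[ 0.01438218,  0.99279818, -0.11893241,  0.38553017],
       [-0.99975276,  0.0122608 , -0.01854946, -0.15162902],
       [-0.01695766,  0.11916979,  0.99272907,  1.33534009],
       [ 0.        ,  0.        ,  0.        ,  1.        ]])}
gauge [([269.0, 437.5], 0.79), ([185.2, 324.0], 0.67), ([266.7, 320.7], 0.61)
[... 343 characters left out ...]
0.9, 'q': array([-1.30957755e+00,  3.50728446e-01,  1.65181394e+00,  3.63917146e-05,
        1.13910044e+00, -8.46114610e-02]), 'joint_vel': array([-1.20574374e-03, -4.95647719e-04, -3.84141561e-04,  2.23410077e-05,
        3.50616432e-04, -7.14023880e-04]), 'joint_efforts': array([-2.11081904e-03, -4.97249579e+01, -2.85479379e+01,  6.99116522e-02,
        2.20537407e-02, -3.13426460e-05]), 'ee_pos': array([ 0.18645914, -0.51740591,  0.21241166]), 'orientation': array([-3.14154546e+00, -3.71740230e-05,  3.45815014e-01]), 'contact_force': array([ 0.85991211, -0.31855704, -0.50077484]), 'torque': array([0.03485824, 0.03646734, 0.04381137]), 'grasp_force': 0.0, 'grip_width': 1.0007132865221422}
```

```bash
python3 - <<'E'
import cv2
a=cv2.imread("pics/top0.png"); b=cv2.imread("pics/scene0.png")
cv2.imwrite("pics/top0c.png",cv2.resize(a[90:330,170:490],None,fx=2.5,fy=2.5,interpolation=cv2.INTER_CUBIC))
cv2.imwrite("pics/scene0c.png",cv2.resize(b[110:350,160:480],None,fx=2.5,fy=2.5,interpolation=cv2.INTER_CUBIC))
E
```

```text
(no output)
```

View pics/top0c.png

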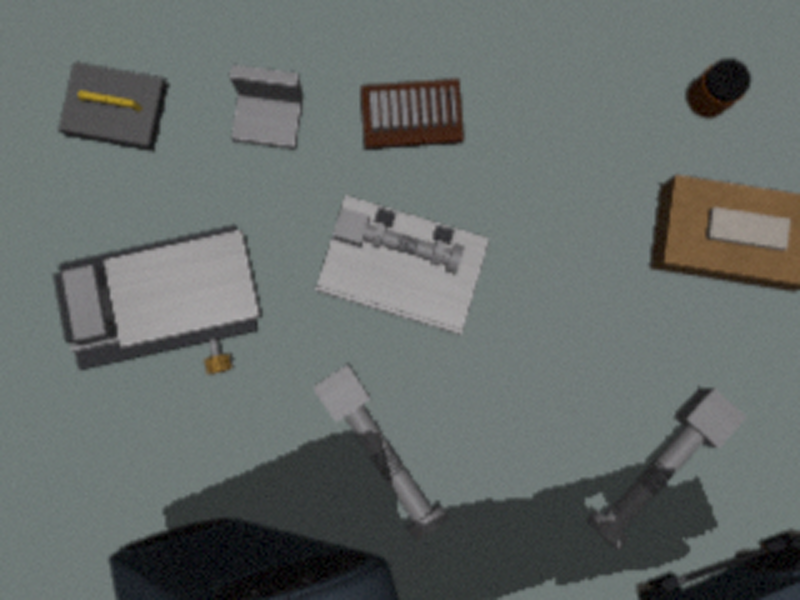

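View pics/scene0c.png

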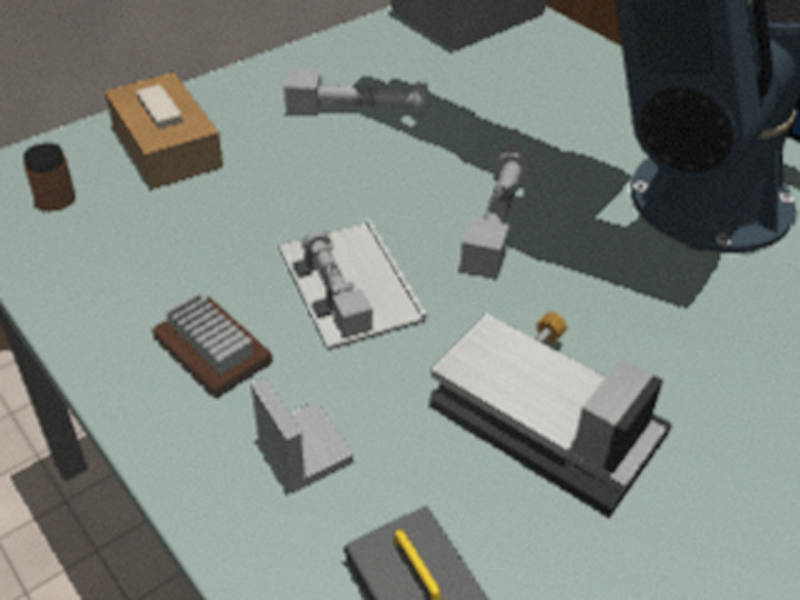

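The top view shows the rack (crop centre about 400,265) with its front facing the robot. The gauge's plug is at (350,225) and its collar at (455,255). The stage has its socket block on the left (85,300) and its bed to the right. The two lower gauges are look-alikes. Next I fit the poses by edge alignment.

```bash
cat > h.py <<'E'
import numpy as np, cv2
from station import *
from scipy.optimize import minimize
def proj(n,P):
    m=camera_model(n); T=np.linalg.inv(m["pose"]); f=200/np.tan(np.radians(m["vfov"]/2))
    c=np.asarray(P)@T[:3,:3].T+T[:3,3]
    return np.stack([m["cx"]+f*c[:,0]/-c[:,2], m["cy"]-f*c[:,1]/-c[:,2]],1)
def unproj(n,u,v,z):
    m=camera_model(n); f=200/np.tan(np.radians(m["vfov"]/2))
    d=m["pose"][:3,:3]@np.array([(u-m["cx"])/f,-(v-m["cy"])/f,-1]); o=m["pose"][:3,3]
    return o+d*(z-o[2])/d[2]
def avg(n,k=8): return np.mean([get_image(n).astype(float) for _ in range(k)],0)
def place(p,L):
    c,s=np.cos(p[2]),np.sin(p[2]); L=np.asarray(L,float)
    return np.stack([p[0]+c*L[:,0]-s*L[:,1],p[1]+s*L[:,0]+c*L[:,1],L[:,2]],1)
def segs(S,n=40):
    t=np.linspace(.03,.97,n)[:,None]
    return [np.array(a)+(np.array(b)-np.array(a))*t for a,b in S]
def grad(im,s=1.0):
    g=cv2.GaussianBlur(im.mean(2).astype(np.float32),(0,0),s)
    return cv2.Sobel(g,cv2.CV_32F,1,0),cv2.Sobel(g,cv2.CV_32F,0,1)
def score(p,S,G):
    t=0
    for n,(gx,gy) in G.items():
        for s in S[n]:
            q=proj(n,place(p,s)).astype(np.float32); d=q[-1]-q[0]; d/=np.hypot(*d)
            a=cv2.remap(gx,q[:,:1],q[:,1:],1)*-d[1]+cv2.remap(gy,q[:,:1],q[:,1:],1)*d[0]
            t+=min(abs(a.mean()),60)
    return -t
def fit(p0,S,ims,r=(.012,.012,.06)):
    S={n:segs(s) for n,s in S.items()}; p=np.array(p0,float)
    for s in (2.5,1.2,.8):
        G={n:grad(im,s) for n,im in ims.items()}
        sx=np.vstack([p]+[p+np.diag(np.array(r)*s/2.5)[i]*k for i in range(3) for k in (1,)])
        p=minimize(score,p,args=(S,G),method="Nelder-Mead",options=dict(initial_simplex=sx,xatol=1e-5,fatol=1e-3)).x
    return p,score(p,S,G)
E
cat > f.py <<'E'
from h import *
ims={n:avg(n) for n in("top","scene")}; np.savez("ims.npz",**ims)
c=lambda u,v,z:unproj("top",170+u/2.5,90+v/2.5,z)
A=[c(347,195,.01),c(489,238,.01),c(463,333,.01),c(317,290,.017)]
ctr=np.mean(A,0); d=A[0]-A[1]+A[3]-A[2]; yaw=np.arctan2(-d[0],d[1]); R=lambda p,x,y:place(p,[[x,y,0]])[0]
pr=[ctr[0],ctr[1],yaw]; o=R(pr,.025,0); pr=[o[0],o[1],yaw]
B=[c(243,230,.05),c(260,318,.05)]; d=B[0]-B[1]; yaw=np.arctan2(d[1],d[0]); m=np.mean(B,0)
o=R([m[0],m[1],yaw],0,.19); ps=[o[0],o[1],yaw]
print("init",pr,ps)
x0,x1,z=-.095,.045,.01
rk=[((x0,-.105,.017),(x0,.105,.017)),((x0,.105,z),(x1,.105,z)),((x0,-.105,z),(x1,-.105,z)),((x1,-.105,z),(x1,.105,z))]
b=.05;w=.06;t=.111
st=[((-w,-.19,b),(w,-.19,b)),((-w,-.19,b),(-w,0,b)),((w,-.19,b),(w,0,b)),
 ((-.045,0,t),(.045,0,t)),((-.045,.052,t),(.045,.052,t)),((-.045,0,t),(-.045,.052,t)),((.045,0,t),(.045,.052,t))]
for nm,S,p in(("rack",rk,pr),("stage",st,ps)):
    for cams in(("top","scene"),("top",),("scene",)):
        q,s=fit(p,{n:S for n in cams},{n:ims[n] for n in cams}); print(nm,cams,q.round(4),round(s,1))
        if len(cams)==2: q0=q
    for n in cams+("top",):
        pass
    globals()["fit_"+nm]=q0
vis=[]
for n,(x,y) in(("top",(190,150)),("scene",(260,170))):
    im=cv2.resize(np.clip(ims[n]*1.3,0,255).astype(np.uint8)[y:y+170,x:x+200,::-1],None,fx=3.9,fy=3.9,interpolation=cv2.INTER_CUBIC)[:, :400*2] if 0 else cv2.resize(np.clip(ims[n]*1.3,0,255).astype(np.uint8)[y:y+150,x:x+200,::-1],None,fx=4,fy=4,interpolation=cv2.INTER_CUBIC)
    for S,p in((rk,fit_rack),(st,fit_stage)):
        for a,bb in S:
            q=((proj(n,place(p,[a,bb]))-[x,y]+.5)*4-.5).round().astype(int); cv2.line(im,tuple(map(int,q[0])),tuple(map(int,q[1])),(0,0,255),1)
    cv2.imwrite(f"pics/fit_{n}.png",im)
E
python3 f.py
```

```text
init [np.float64(0.580399939741813), np.float64(-0.20219057815909078), np.float64(-0.2794144362034472)] [np.float64(0.494456684676743), np.float64(0.19543053557250245), np.float64(0.21639528407373965)]
rack ('top', 'scene') [ 0.5871 -0.2015 -0.2864] -361.3Traceback (most recent call last):
  File "f.py", line 17, in <module>
    q,s=fit(p,{n:S for n in cams},{n:ims[n] for n in cams}); print(nm,cams,q.round(4),round(s,1))
        ~~~^^^^^^^^^^^^^^^^^^^^^^^^^^^^^^^^^^^^^^^^^^^^^^^^
  File "h.py", line 35, in fit
    p=minimize(score,p,args=(S,G),method="Nelder-Mead",options=dict(initial_simplex=sx,xatol=1e-5,fatol=1e-3)).x
      ~~~~~~~~^^^^^^^^^^^^^^^^^^^^^^^^^^^^^^^^^^^^^^^^^^^^^^^^^^^^^^^^^^^^^^^^^^^^^^^^^^^^^^^^^^^^^^^^^^^^^^^^
    res = _minimize_neldermead(fun, x0, args, callback, bounds=bounds,
                               **options)
    fxr = func(xr)
    fx = function(np.copy(x), *(wrapper_args + args))
  File "h.py", line 26, in score
    q=proj(n,place(p,s)).astype(np.float32); d=q[-1]-q[0]; d/=np.hypot(*d)
      ~~~~^^^^^^^^^^^^^^
  File "h.py", line 5, in proj
    m=camera_model(n); T=np.linalg.inv(m["pose"]); f=200/np.tan(np.radians(m["vfov"]/2))
ValueError: time passes only in moves, steps and waits
```

```bash
sed -i 's/^from scipy.optimize import minimize/&\nimport functools\n_cm=camera_model\ncamera_model=functools.lru_cache(None)(lambda n:_cm(n))/' h.py
sed -i 's/^ims=.*/ims=dict(np.load("ims.npz"))/' f.py
python3 f.py
```

```text
init [np.float64(0.580399939741813), np.float64(-0.20219057815909078), np.float64(-0.2794144362034472)] [np.float64(0.494456684676743), np.float64(0.19543053557250245), np.float64(0.21639528407373965)]
rack ('top', 'scene') [ 0.5871 -0.2015 -0.2864] -361.3
rack ('top',) [ 0.5811 -0.1997 -0.2832] -229.9
rack ('scene',) [ 0.5921 -0.185  -0.2738] -186.6
stage ('top', 'scene') [0.4953 0.1991 0.2631] -830.5
stage ('top',) [0.4948 0.1999 0.2304] -420
stage ('scene',) [0.4954 0.1991 0.2641] -410.6
```

```bash
sed -i 's/t+=min(abs(a.mean()),60)/t+=np.sqrt(abs(a.mean()))/' h.py
python3 f.py; python3 - <<'E'
import cv2,numpy as np
a=cv2.imread("pics/fit_top.png");b=cv2.imread("pics/fit_scene.png")
E
```

```text
init [np.float64(0.580399939741813), np.float64(-0.20219057815909078), np.float64(-0.2794144362034472)] [np.float64(0.494456684676743), np.float64(0.19543053557250245), np.float64(0.21639528407373965)]
rack ('top', 'scene') [ 0.5834 -0.1999 -0.2843] -60.8
rack ('top',) [ 0.5823 -0.1992 -0.2834] -35.2
rack ('scene',) [ 0.5921 -0.1891 -0.2674] -29.7
stage ('top', 'scene') [0.4942 0.1985 0.228 ] -166.2
stage ('top',) [0.495  0.1982 0.2226] -92.5
stage ('scene',) [0.493  0.1987 0.2323] -75.1
```

View pics/fit_top.png

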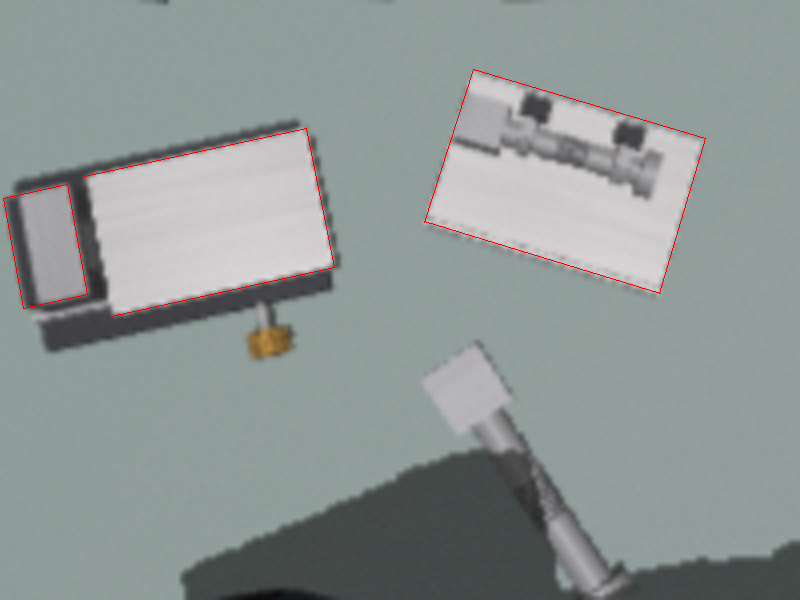

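View pics/fit_scene.png

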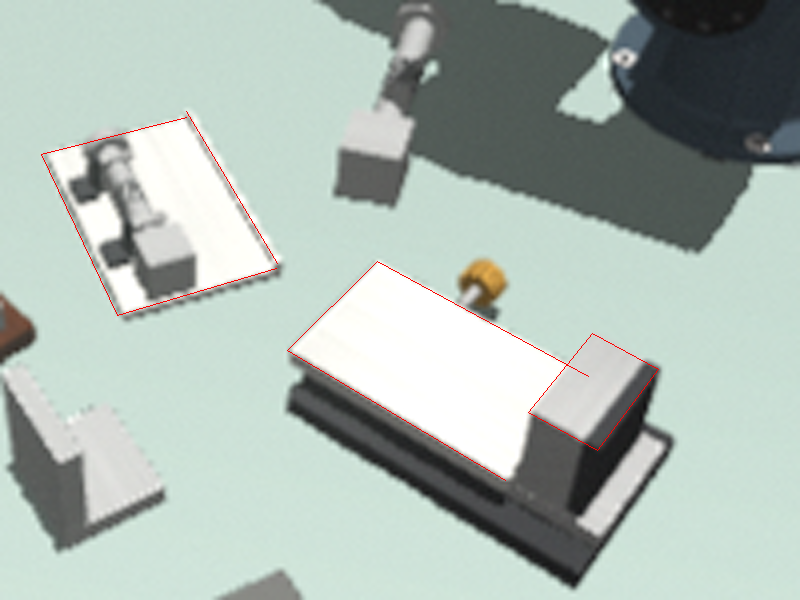

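Both overlays sit on the rack and stage edges. The pose estimates (x, y, yaw) are:
- rack: (0.583, -0.1995, -0.284)
- stage: (0.4945, 0.1985, 0.226)

I'm moving above the bar, with tool x along the gauge's y.

Request:
carry_out([
  {"grip":0.093,"travel":[0.06,-0.021,0.01],"roll":-0.15},
  {"grip":0.08,"travel":[0.12,-0.042,0.02],"roll":-0.3},
  {"grip":0.08,"travel":[0.18,-0.063,0.03],"roll":-0.45},
  {"grip":0.08,"travel":[0.24,-0.084,0.04],"roll":-0.6},
  {"grip":0.08,"travel":[0.3,-0.105,0.05],"roll":-0.75},
  {"grip":0.08,"travel":[0.36,-0.127,0.06],"roll":-0.9},
  {"grip":0.08,"travel":[0.42,-0.148,0.075],"roll":-0.941},
  {"grip":0.08,"travel":[0.487,-0.172,0.09],"roll":-0.941},
], grip_force=45)

```text
time_s: 2.7
ee_pos: [0.5693, -0.2043, 0.1272]
orientation: [3.141, 0.0, 1.287]
contact_force: [0.1, -0.4, 0.7]
grip_width: 0.861
grasp_force: 0.0
```

```bash
cat > d.py <<'E'
import sys,numpy as np
from h import *
def go(x,y,z,yaw,pic=None):
    s=state(); p=s["ee_pos"]; w=s["orientation"][2]; d=np.array([x,y])-p[:2]; c,n=np.cos(w),np.sin(w)
    print("t",s["time_s"],"pos",p.round(4),"rpy",s["orientation"].round(4),"w",s["grip_width"],"F",s["contact_force"].round(1),"T",s["torque"].round(2))
    print("need",[round(v,4) for v in (c*d[0]+n*d[1],n*d[0]-c*d[1],p[2]-z,w-yaw)])
if __name__=="__main__": go(*map(float,sys.argv[1:5]))
E
python3 d.py .5858 -.190 .031 1.287
```

```text
t 2.7 pos [ 0.5693 -0.2043  0.1272] rpy [3.1412e+00 1.0000e-04 1.2875e+00] w 0.8606459209394918 F [ 0.1 -0.4  0.7] T [-0.08 -0.06 -0.02]
need [np.float64(0.0183), np.float64(0.0118), np.float64(0.0962), np.float64(0.0005)]
```

Request:
carry_out([
  {"grip":0.08,"travel":[0,0,0],"roll":0},
  {"grip":0.08,"travel":[0,0,0],"roll":0},
])

```text
time_s: 2.95
ee_pos: [0.5675, -0.2059, 0.1275]
orientation: [-3.141, 0.0, 1.287]
contact_force: [-0.6, -1.0, -0.1]
grip_width: 0.862
grasp_force: 0.0
```

```bash
python3 d.py .5858 -.190 .031 1.287; python3 - <<'E'
from h import *
a=get_image("scene");b=get_image("top")
o=[cv2.resize(np.clip(i[y:y+120,x:x+100,::-1].astype(float)*1.2,0,255).astype(np.uint8),None,fx=4,fy=4,interpolation=cv2.INTER_CUBIC) for i,x,y in((a,255,150),(b,280,140))]
cv2.imwrite("pics/a1.png",np.hstack(o))
E
```

```text
t 2.95 pos [ 0.5675 -0.2059  0.1275] rpy [-3.1412e+00  1.0000e-04  1.2872e+00] w 0.8615975373581632 F [-0.6 -1.  -0.1] T [ 0.01 -0.06 -0.02]
need [np.float64(0.0204), np.float64(0.0131), np.float64(0.0965), np.float64(0.0002)]
```

View pics/a1.png

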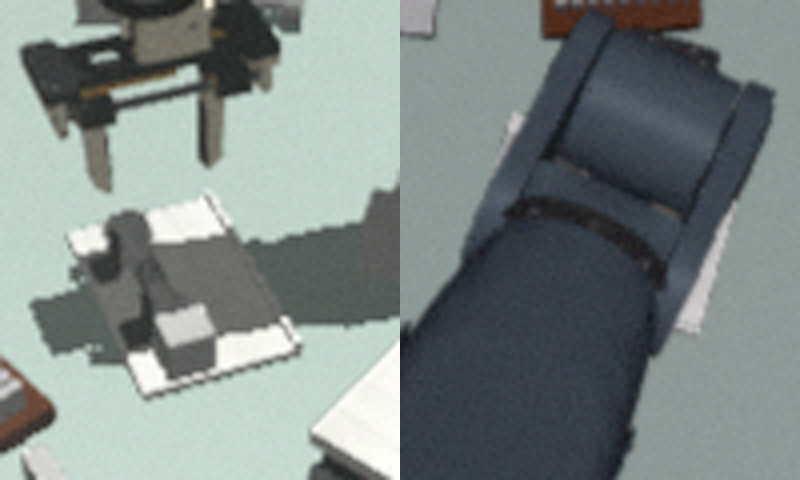

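The scene view shows the open gripper above the rack with the bar between the fingers' lines; the arm hides it in the top view. I'll align and descend.

Request:
carry_out([
  {"grip":0.08,"travel":[0.0204,0.0131,0.03],"roll":0},
  {"grip":0.08,"travel":[0.0204,0.0131,0.06],"roll":0},
  {"grip":0.08,"travel":[0.0204,0.0131,0.06],"roll":0},
])

```text
time_s: 3.42
ee_pos: [0.5845, -0.1903, 0.0662]
orientation: [-3.138, -0.0, 1.285]
contact_force: [-0.3, 0.7, 0.9]
grip_width: 0.86
grasp_force: 0.0
```

```bash
python3 d.py .5858 -.190 .031 1.287; python3 - <<'E'
from h import *
a=avg("scene",4)
cv2.imwrite("pics/a2.png",cv2.resize(np.clip(a[150:250,240:370,::-1]*1.5,0,255).astype(np.uint8),None,fx=6,fy=6,interpolation=cv2.INTER_CUBIC))
E
```

```text
t 3.425 pos [ 0.5845 -0.1903  0.0662] rpy [-3.1381e+00 -3.0000e-04  1.2854e+00] w 0.8596605455564504 F [-0.3  0.7  0.9] T [-0.03 -0.07 -0.02]
need [np.float64(0.0006), np.float64(0.0012), np.float64(0.0352), np.float64(-0.0016)]
```

View pics/a2.png

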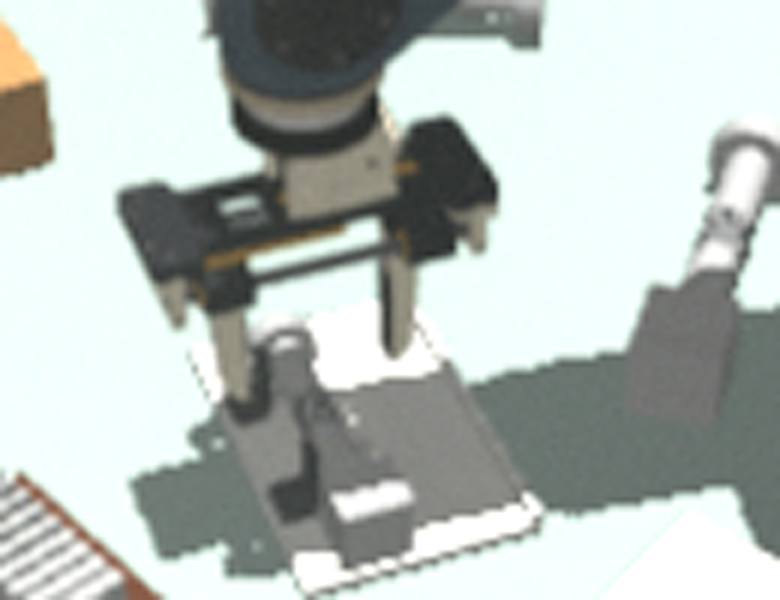

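The fingers straddle the bar. I'll descend and close.

Request:
carry_out([
  {"grip":0.08,"travel":[0.001,0.001,0.02],"roll":0},
  {"grip":0.08,"travel":[0.001,0.001,0.035],"roll":0},
  {"grip":0.03,"travel":[0.001,0.001,0.035],"roll":0},
  {"grip":0.03,"travel":[0.001,0.001,0.035],"roll":0},
  {"grip":0.03,"travel":[0.001,0.001,0.035],"roll":0},
  {"grip":0.03,"travel":[0.001,0.001,0.035],"roll":0},
])

```text
time_s: 4.38
ee_pos: [0.5876, -0.1892, 0.0329]
orientation: [3.141, 0.0, 1.287]
contact_force: [-0.6, -0.5, 0.2]
grip_width: 0.481
grasp_force: 0.0
```

```bash
python3 d.py .5858 -.190 .031 1.287
```

```text
t 4.375 pos [ 0.5876 -0.1892  0.0329] rpy [3.1410e+00 1.0000e-04 1.2868e+00] w 0.48079232807663747 F [-0.6 -0.5  0.2] T [-0.05 -0.11  0.03]
need [np.float64(-0.0012), np.float64(-0.0015), np.float64(0.0019), np.float64(-0.0002)]
```

Request:
carry_out([
  {"grip":0.026,"travel":[0,-0.0015,0.0015],"roll":0},
  {"grip":0.026,"travel":[0,-0.0015,0.0015],"roll":0},
  {"grip":0.026,"travel":[0,-0.0015,0.0015],"roll":0},
  {"grip":0.026,"travel":[0,-0.0015,0.0015],"roll":0},
])

```text
time_s: 4.88
ee_pos: [0.586, -0.1887, 0.031]
orientation: [3.142, -0.0, 1.287]
contact_force: [0.6, 0.6, 0.7]
grip_width: 0.279
grasp_force: 0.0
```

Request:
carry_out([
  {"grip":0.01,"travel":[0,0,0],"roll":0},
  {"grip":0.01,"travel":[0,0,0],"roll":0},
  {"grip":0.01,"travel":[0,0,0],"roll":0},
], grip_force=45)

```text
time_s: 5.25
ee_pos: [0.5852, -0.1886, 0.0318]
orientation: [-3.14, 0.0, 1.287]
contact_force: [-8.7, 2.0, 13.6]
grip_width: 0.127
grasp_force: 30.8
```

```bash
python3 d.py .5858 -.190 .031 1.287
```

```text
t 5.25 pos [ 0.5852 -0.1886  0.0318] rpy [-3.1398e+00  2.0000e-04  1.2869e+00] w 0.12742124184631362 F [-8.7  2.  13.6] T [ 0.27  1.52 -0.03]
need [np.float64(-0.0011), np.float64(0.0009), np.float64(0.0008), np.float64(-0.0001)]
```

```bash
python3 - <<'E'
from h import *
a=avg("scene",4)
cv2.imwrite("pics/a3.png",cv2.resize(np.clip(a[160:260,240:370,::-1]*1.3,0,255).astype(np.uint8),None,fx=6,fy=6,interpolation=cv2.INTER_CUBIC))
s=state();print(s["grip_width"],s["grasp_force"],s["contact_force"])
E
```

```text
0.12908990097014666 26.957662850618362 [-8.52342277  1.44451332 16.89886764]
```

View pics/a3.png

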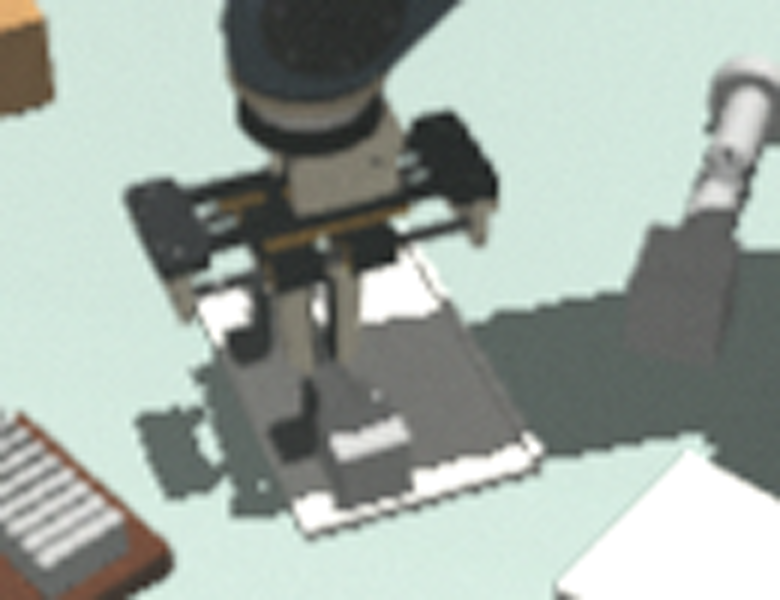

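```bash
python3 - <<'E'
from h import *
p=(.583,-.1995,-.284)
s=state();print(s["grip_width"],s["grasp_force"],s["contact_force"],s["orientation"])
def pr(x,y,z): return ((proj("scene",place(p,[[x,y,z]]))-[240,160]+.5)*6)[0].round()
for z in(.014,.025,.039): print(z,"rear in/out",pr(.006,.010,z),pr(.023,.010,z),"front in/out",pr(-.006,.010,z),pr(-.023,.010,z))
print("plug top corners",[pr(x,y,.05) for x in(-.02,.02) for y in(.06,.1)])
print("plug bottom",[pr(x,.1,.01) for x in(-.02,.02)])
print("bar axis top",[pr(0,y,.041) for y in(-.06,0,.06)],"edges",[pr(x,.05,.03) for x in(-.011,.011)])
E
```

```text
0.12908990097014666 26.957662850618362 [-8.52342277  1.44451332 16.89886764] [-3.14089906e+00  3.31427154e-04  1.28691408e+00]
0.014 rear in/out [308. 394.] [279. 402.] front in/out [327. 389.] [355. 381.]
0.025 rear in/out [307. 380.] [278. 388.] front in/out [327. 375.] [355. 367.]
0.039 rear in/out [306. 362.] [277. 370.] front in/out [326. 357.] [354. 349.]
plug top corners [array([380., 394.]), array([407., 443.]), array([311., 413.]), array([336., 463.])]
plug bottom [array([407., 494.]), array([338., 514.])]
bar axis top [array([276., 280.]), array([310., 346.]), array([346., 415.])] edges [array([359., 412.]), array([322., 423.])]
```

```bash
python3 - <<'E'
from h import *
for P,off,k in(((.5675,-.2059,.1275),(255,150),4),((.5845,-.1903,.0662),(240,150),6)):
  for dz in(0,.008,.017):
    print(P[2],dz,[((proj("scene",place((P[0],P[1],-.284),[[x,0,P[2]-dz]]))-off+.5)*k)[0].round() for x in(.04,.057,-.04,-.057)])
E
```

```text
0.1275 0 [array([107., 193.]), array([ 87., 198.]), array([200., 170.]), array([219., 165.])]
0.1275 0.008 [array([108., 200.]), array([ 88., 205.]), array([200., 177.]), array([219., 172.])]
0.1275 0.017 [array([108., 209.]), array([ 89., 214.]), array([200., 186.]), array([219., 181.])]
0.0662 0 [array([247., 401.]), array([218., 409.]), array([383., 365.]), array([412., 357.])]
0.0662 0.008 [array([248., 411.]), array([219., 419.]), array([383., 375.]), array([412., 368.])]
0.0662 0.017 [array([249., 423.]), array([220., 431.]), array([384., 387.]), array([412., 380.])]
```

The bar projects where the rack fit puts it. The fingertips show about 25 mm higher than the stated 17 mm ahead of the TCP, so the pads are only pinching the bar's top chord. That fits both the 12 mm opening and the upward force. I'll reopen and descend in guarded steps.

Request:
carry_out([
  {"grip":0.045,"travel":[0,0,-0.002],"roll":0},
  {"grip":0.045,"travel":[0,0,-0.002],"roll":0},
  {"grip":0.045,"travel":[0,0,-0.002],"roll":0},
  {"grip":0.045,"travel":[0,0,-0.002],"roll":0},
])

```text
time_s: 5.95
ee_pos: [0.5859, -0.1887, 0.0328]
orientation: [-3.141, -0.0, 1.287]
contact_force: [0.2, -0.6, 1.1]
grip_width: 0.467
grasp_force: 0.0
```

```bash
python3 d.py .5854 -.1899 .012 1.287; python3 - <<'E'
from h import *
a=avg("scene",4)
cv2.imwrite("pics/a4.png",cv2.resize(np.clip(a[170:260,255:345,::-1]*1.7+15,0,255).astype(np.uint8),None,fx=6.6,fy=6.6,interpolation=cv2.INTER_CUBIC))
E
```

```text
t 5.95 pos [ 0.5859 -0.1887  0.0328] rpy [-3.1414 -0.      1.2868] w 0.467026494195162 F [ 0.2 -0.6  1.1] T [-0.05 -0.01  0.03]
need [np.float64(-0.0013), np.float64(-0.0001), np.float64(0.0208), np.float64(-0.0002)]
```

View pics/a4.png

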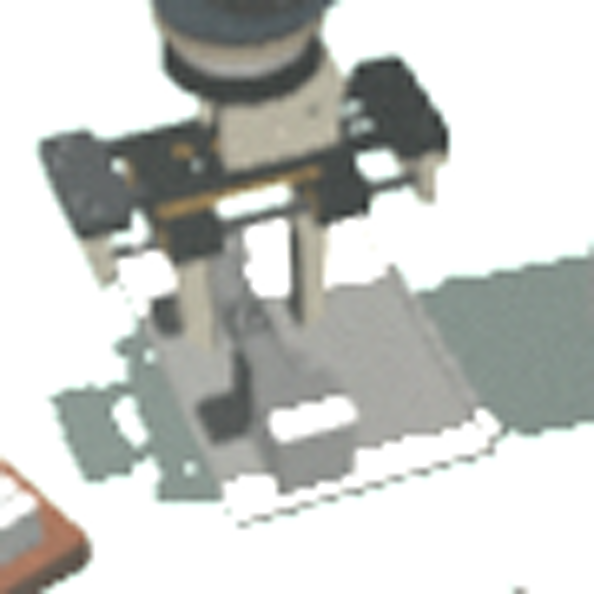

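With the fingers open, their tips hang well above the shelf at (205,345) and (310,322), so there is room to descend.

Request:
carry_out([
  {"grip":0.043,"travel":[-0.001,0,0.008],"roll":0},
  {"grip":0.043,"travel":[-0.001,0,0.014],"roll":0},
  {"grip":0.043,"travel":[-0.001,0,0.014],"roll":0},
])

```text
time_s: 6.52
ee_pos: [0.5852, -0.1896, 0.0182]
orientation: [-3.14, -0.0, 1.287]
contact_force: [-0.1, -0.0, -0.1]
grip_width: 0.464
grasp_force: 0.0
```

Request:
carry_out([
  {"grip":0.043,"travel":[0,0,0.004],"roll":0},
  {"grip":0.043,"travel":[0,0,0.006],"roll":0},
  {"grip":0.043,"travel":[0,0,0.006],"roll":0},
])

```text
time_s: 6.9
ee_pos: [0.5856, -0.1897, 0.0129]
orientation: [-3.141, -0.0, 1.287]
contact_force: [0.1, 0.2, 0.7]
grip_width: 0.462
grasp_force: 0.0
```

Request:
carry_out([
  {"grip":0.04,"travel":[0,0,0.0035],"roll":0},
  {"grip":0.03,"travel":[0,0,0.0035],"roll":0},
  {"grip":0.02,"travel":[0,0,0.0035],"roll":0},
  {"grip":0.01,"travel":[0,0,0.0035],"roll":0},
  {"grip":0.01,"travel":[0,0,0.0035],"roll":0},
  {"grip":0.01,"travel":[0,0,0.0035],"roll":0},
], grip_force=45)

```text
time_s: 7.65
ee_pos: [0.5853, -0.1896, 0.0095]
orientation: [-3.141, -0.0, 1.287]
contact_force: [-4.4, 1.5, 2.8]
grip_width: 0.221
grasp_force: 45.0
```

```bash
python3 d.py .5854 -.1899 .012 1.287
```

```text
t 7.65 pos [ 0.5853 -0.1896  0.0095] rpy [-3.1408e+00 -1.0000e-04  1.2868e+00] w 0.22120026780628288 F [-4.4  1.5  2.8] T [0.16 0.59 0.04]
need [np.float64(-0.0003), np.float64(0.0002), np.float64(-0.0025), np.float64(-0.0002)]
```

Gripped at 20.6 mm and 45 N, on the full bar. Now pulling forward along tool -y.

Request:
carry_out([
  {"grip":0.01,"travel":[0,-0.006,0],"roll":0},
  {"grip":0.01,"travel":[0,-0.012,0],"roll":0},
  {"grip":0.01,"travel":[0,-0.018,0],"roll":0},
  {"grip":0.01,"travel":[0,-0.026,0],"roll":0},
  {"grip":0.01,"travel":[0,-0.034,0],"roll":0},
  {"grip":0.01,"travel":[0,-0.042,0],"roll":0},
  {"grip":0.01,"travel":[0,-0.046,0],"roll":0},
  {"grip":0.01,"travel":[0,-0.046,0],"roll":0},
], grip_force=50)

```text
time_s: 8.65
ee_pos: [0.5407, -0.1765, 0.0095]
orientation: [-3.14, -0.0, 1.287]
contact_force: [-4.7, 1.1, 1.4]
grip_width: 0.221
grasp_force: 50.0
```

```bash
python3 d.py .5412 -.1767 .10 1.287
```

```text
t 8.65 pos [ 0.5407 -0.1765  0.0095] rpy [-3.1398e+00 -1.0000e-04  1.2868e+00] w 0.22073625823943055 F [-4.7  1.1  1.4] T [ 0.13  0.69 -0.04]
need [np.float64(0.0), np.float64(0.0006), np.float64(-0.0905), np.float64(-0.0002)]
```

Request:
carry_out([
  {"grip":0.01,"travel":[0,0,-0.02],"roll":0},
  {"grip":0.01,"travel":[0,0,-0.05],"roll":0},
  {"grip":0.01,"travel":[0,0,-0.09],"roll":0},
  {"grip":0.01,"travel":[0,0,-0.11],"roll":0},
  {"grip":0.01,"travel":[0,0,-0.11],"roll":0},
])

```text
time_s: 9.28
ee_pos: [0.5425, -0.1772, 0.1217]
orientation: [3.138, 0.0, 1.287]
contact_force: [0.5, 0.5, -5.1]
grip_width: 0.228
grasp_force: 50.0
```

```bash
python3 d.py .5174 .0962 .12 1.797;  python3 - <<'E'
from h import *
a=avg("scene",4);b=avg("top",4)
o=[cv2.resize(np.clip(i[y:y+130,x:x+100,::-1]*1.4,0,255).astype(np.uint8),None,fx=4,fy=4,interpolation=cv2.INTER_CUBIC) for i,x,y in((a,260,120),(b,250,130))]
cv2.imwrite("pics/a5.png",np.hstack(o))
E
```

```text
t 9.275 pos [ 0.5425 -0.1772  0.1217] rpy [3.1379e+00 4.0000e-04 1.2869e+00] w 0.22777860662267702 F [ 0.5  0.5 -5.1] T [-0.01 -0.05 -0.07]
need [np.float64(0.2554), np.float64(-0.1006), np.float64(0.0017), np.float64(-0.5101)]
```

View pics/a5.png

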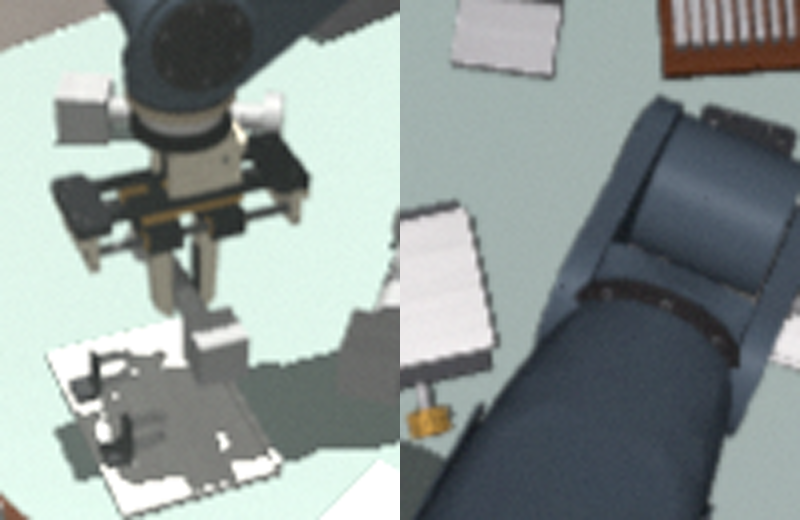

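The scene view shows the gauge held level at the fingertips, clear of the clips. I'm carrying it to above the bed.

Request:
carry_out([
  {"grip":0.01,"travel":[0.03,-0.01,0],"roll":-0.07},
  {"grip":0.01,"travel":[0.07,-0.025,0],"roll":-0.15},
  {"grip":0.01,"travel":[0.115,-0.045,0],"roll":-0.25},
  {"grip":0.01,"travel":[0.16,-0.064,0],"roll":-0.35},
  {"grip":0.01,"travel":[0.205,-0.082,0],"roll":-0.44},
  {"grip":0.01,"travel":[0.24,-0.095,0],"roll":-0.51},
  {"grip":0.01,"travel":[0.2554,-0.1006,0],"roll":-0.51},
  {"grip":0.01,"travel":[0.2554,-0.1006,0],"roll":-0.51},
])

```text
time_s: 10.68
ee_pos: [0.5165, 0.0969, 0.1194]
orientation: [-3.141, 0.0, 1.797]
contact_force: [-0.1, -0.8, -4.9]
grip_width: 0.223
grasp_force: 50.0
```

```bash
python3 d.py .5174 .0962 .0515 1.797
```

```text
t 10.675 pos [0.5165 0.0969 0.1194] rpy [-3.1414e+00  1.0000e-04  1.7968e+00] w 0.22265463263493326 F [-0.1 -0.8 -4.9] T [-0.07 -0.09 -0.01]
need [np.float64(-0.0009), np.float64(0.0007), np.float64(0.0679), np.float64(-0.0002)]
```

Request:
carry_out([
  {"grip":0.01,"travel":[-0.001,0.0007,0.03],"roll":0},
  {"grip":0.01,"travel":[-0.001,0.0007,0.055],"roll":0},
  {"grip":0.01,"travel":[-0.001,0.0007,0.065],"roll":0},
  {"grip":0.01,"travel":[-0.001,0.0007,0.066],"roll":0},
  {"grip":0.01,"travel":[-0.001,0.0007,0.066],"roll":0},
])

```text
time_s: 11.3
ee_pos: [0.518, 0.0955, 0.0543]
orientation: [3.14, 0.0, 1.796]
contact_force: [-0.5, -0.6, -5.0]
grip_width: 0.222
grasp_force: 50.0
```

Request:
carry_out([
  {"grip":0.01,"travel":[0,0,0.001],"roll":0},
  {"grip":0.01,"travel":[0,0,0.002],"roll":0},
  {"grip":0.01,"travel":[0,0,0.002],"roll":0},
])

```text
time_s: 11.68
ee_pos: [0.5175, 0.0958, 0.0516]
orientation: [3.141, 0.0, 1.797]
contact_force: [-0.2, -0.5, -4.8]
grip_width: 0.226
grasp_force: 50.0
```

```bash
python3 d.py .5174 .0962 .0495 1.797
```

```text
t 11.675 pos [0.5175 0.0958 0.0516] rpy [3.1414 0.     1.7969] w 0.22567874385119588 F [-0.2 -0.5 -4.8] T [ 0.01 -0.1   0.01]
need [np.float64(0.0004), np.float64(0.0), np.float64(0.0021), np.float64(-0.0001)]
```

Request:
carry_out([
  {"grip":0.01,"travel":[0,0,0.001],"roll":0},
  {"grip":0.01,"travel":[0,0,0.0015],"roll":0},
  {"grip":0.01,"travel":[0,0,0.0015],"roll":0},
])

```text
time_s: 12.05
ee_pos: [0.5173, 0.0957, 0.0499]
orientation: [-3.141, -0.0, 1.797]
contact_force: [0.8, 0.5, -4.5]
grip_width: 0.225
grasp_force: 50.0
```

Request:
carry_out([
  {"grip":0.01,"travel":[0,0,0.0007],"roll":0},
  {"grip":0.01,"travel":[0,0,0.0007],"roll":0},
])

```text
time_s: 12.3
ee_pos: [0.5175, 0.0958, 0.0495]
orientation: [3.141, 0.0, 1.797]
contact_force: [-1.1, -0.6, -1.5]
grip_width: 0.22
grasp_force: 50.0
```

```bash
python3 d.py .5174 .0962 .0495 1.797
```

```text
t 12.3 pos [0.5175 0.0958 0.0495] rpy [3.1414 0.     1.7968] w 0.21983842399597278 F [-1.1 -0.6 -1.5] T [-0.04  0.09 -0.  ]
need [np.float64(0.0004), np.float64(0.0), np.float64(-0.0), np.float64(-0.0002)]
```

```bash
python3 - <<'E'
from h import *
a=avg("scene",6); ims={"scene":a}
t=.09;w=.02
S=[((-w,.06,t),(w,.06,t)),((w,.06,t),(w,.1,t)),((w,.06,.05),(w,.1,.05)),((w,.06,.05),(w,.06,t)),((-w,.06,t),(-w,.1,t)),((.02,-.074+.0,.07),(.02,-.06,.07))][:5]
p=(.4945+.2241*.115,.1985-.9746*.115,.226)
q,s=fit(p,{"scene":S},ims,(.006,.006,.03)); print(np.round(q,4),s)
b=.05;W=.06;T=.111
st=[((-W,-.19,b),(W,-.19,b)),((W,-.19,b),(W,0,b)),((-.045,0,T),(.045,0,T)),((-.045,.052,T),(.045,.052,T)),((-.045,0,T),(-.045,.052,T)),((.045,0,T),(.045,.052,T)),((.045,0,T),(.045,0,b))]
r,s=fit((.4945,.1985,.226),{"scene":st},ims); print(r.round(4),s)
d=q-r; c,n=np.cos(r[2]),np.sin(r[2]); print("gauge in stage", (c*d[0]+n*d[1]).round(4),(-n*d[0]+c*d[1]).round(4),d[2].round(4))
im=cv2.resize(np.clip(a[190:290,290:423,::-1]*1.2,0,255).astype(np.uint8),None,fx=6,fy=6,interpolation=cv2.INTER_CUBIC)
for SS,pp,col in((S,q,(0,0,255)),(st,r,(0,255,0))):
    for A,B in SS:
        e=((proj("scene",place(pp,[A,B]))-[290,190]+.5)*6).round().astype(int); cv2.line(im,tuple(map(int,e[0])),tuple(map(int,e[1])),col,1)
cv2.imwrite("pics/a6.png",im)
E
```

```text
[0.5071 0.0982 0.1437] -63.21567
[0.4942 0.1939 0.3648] -78.340866
gauge in stage -0.0221 -0.094 -0.2211
```

View pics/a6.png

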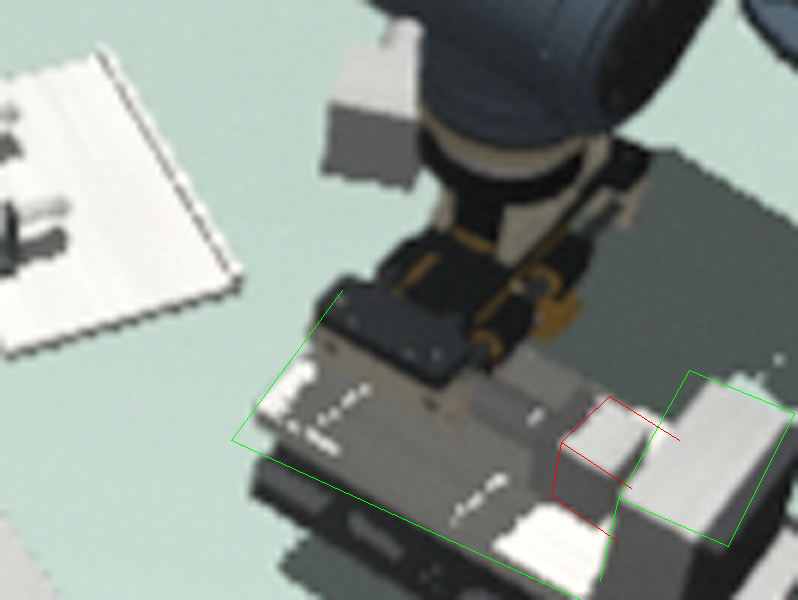

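The overlay fits are off because the arm and shadow hide edges. The picture still shows the plug on the bed just short of the block, with its back-top corners at about (558,452) and (607,397). I'll compare these with the prediction.

```bash
python3 - <<'E'
from h import *
k=lambda p,P:((proj("scene",place(p,P))-[290,190]+.5)*6).round().tolist()
st=(.4945,.1985,.226)
for y in(-.115,-.119,-.111):
  print(y,k(st,[(.02,y+.06,.09),(-.02,y+.06,.09),(.02,y+.06,.05)]))
print("dx 3mm",k(st,[(.023,-.055,.09),(-.017,-.055,.09)]))
print("block",k(st,[(.045,0,.111),(-.045,0,.111),(.045,.052,.111),(-.045,.052,.111),(.06,-.19,.05)]))
E
```

```text
-0.115 [[532.0, 436.0], [575.0, 387.0], [523.0, 490.0]]
-0.119 [[525.0, 432.0], [568.0, 383.0], [516.0, 486.0]]
-0.111 [[539.0, 440.0], [583.0, 391.0], [530.0, 494.0]]
dx 3mm [[529.0, 440.0], [572.0, 390.0]]
block [[613.0, 498.0], [708.0, 381.0], [715.0, 557.0], [808.0, 434.0], [252.0, 406.0]]
```

The plug seems to sit about 15 mm further forward than I assumed. I'll push slowly and watch the forces.

Request:
carry_out([
  {"grip":0.01,"travel":[0.003,0,0],"roll":0},
  {"grip":0.01,"travel":[0.006,0,0],"roll":0},
  {"grip":0.01,"travel":[0.009,0,0],"roll":0},
  {"grip":0.01,"travel":[0.009,0,0],"roll":0},
])

```text
time_s: 13.1
ee_pos: [0.5155, 0.1049, 0.0495]
orientation: [3.141, -0.0, 1.797]
contact_force: [0.6, 1.1, 1.8]
grip_width: 0.225
grasp_force: 50.0
```

```bash
python3 d.py .5174 .0962 .0495 1.797
```

```text
t 13.1 pos [0.5155 0.1049 0.0495] rpy [ 3.1411e+00 -2.0000e-04  1.7969e+00] w 0.2252761710454185 F [0.6 1.1 1.8] T [ 0.04 -0.2   0.1 ]
need [np.float64(-0.0089), np.float64(-0.0001), np.float64(-0.0), np.float64(-0.0001)]
```

Request:
carry_out([
  {"grip":0.01,"travel":[0.003,0,0],"roll":0},
  {"grip":0.01,"travel":[0.006,0,0],"roll":0},
  {"grip":0.01,"travel":[0.006,0,0],"roll":0},
])

```text
time_s: 13.48
ee_pos: [0.5141, 0.1107, 0.0495]
orientation: [3.141, -0.0, 1.797]
contact_force: [0.7, -1.3, 2.9]
grip_width: 0.228
grasp_force: 50.0
```

Request:
carry_out([
  {"grip":0.01,"travel":[0.003,0,0],"roll":0},
  {"grip":0.01,"travel":[0.006,0,0],"roll":0},
  {"grip":0.01,"travel":[0.006,0,0],"roll":0},
])

```text
time_s: 13.85
ee_pos: [0.5128, 0.1164, 0.0494]
orientation: [3.141, -0.0, 1.797]
contact_force: [0.5, -2.3, 3.6]
grip_width: 0.224
grasp_force: 50.0
```

```bash
python3 d.py .5174 .0962 .0495 1.797
```

```text
t 13.85 pos [0.5128 0.1164 0.0494] rpy [ 3.1413e+00 -1.0000e-04  1.7969e+00] w 0.2236877524973635 F [ 0.5 -2.3  3.6] T [-0.34 -0.16  0.07]
need [np.float64(-0.0208), np.float64(-0.0), np.float64(-0.0001), np.float64(-0.0001)]
```

Request:
carry_out([
  {"grip":0.01,"travel":[0.003,0,0],"roll":0},
  {"grip":0.01,"travel":[0.006,0,0],"roll":0},
  {"grip":0.01,"travel":[0.009,0,0],"roll":0},
  {"grip":0.01,"travel":[0.009,0,0],"roll":0},
])

```text
time_s: 14.35
ee_pos: [0.5107, 0.1251, 0.0494]
orientation: [3.141, -0.0, 1.797]
contact_force: [0.5, -2.5, 4.6]
grip_width: 0.227
grasp_force: 50.0
```

Request:
carry_out([
  {"grip":0.01,"travel":[0.003,0,0],"roll":0},
  {"grip":0.01,"travel":[0.006,0,0],"roll":0},
  {"grip":0.01,"travel":[0.006,0,0],"roll":0},
])

```text
time_s: 14.72
ee_pos: [0.5094, 0.1309, 0.0494]
orientation: [3.141, -0.0, 1.797]
contact_force: [1.0, -2.9, 4.4]
grip_width: 0.224
grasp_force: 50.0
```

```bash
python3 d.py .5174 .0962 .0495 1.797
```

```text
t 14.725 pos [0.5094 0.1309 0.0494] rpy [ 3.1413 -0.      1.7968] w 0.22424667240989826 F [ 1.  -2.9  4.4] T [-0.56 -0.26  0.06]
need [np.float64(-0.0356), np.float64(-0.0), np.float64(-0.0001), np.float64(-0.0002)]
```

Request:
carry_out([
  {"grip":0.01,"travel":[0.003,0,0],"roll":0},
  {"grip":0.01,"travel":[0.006,0,0],"roll":0},
  {"grip":0.01,"travel":[0.009,0,0],"roll":0},
  {"grip":0.01,"travel":[0.009,0,0],"roll":0},
])

```text
time_s: 15.22
ee_pos: [0.5074, 0.1396, 0.0494]
orientation: [3.141, -0.0, 1.797]
contact_force: [1.0, -4.0, 5.9]
grip_width: 0.223
grasp_force: 50.0
```

Request:
carry_out([
  {"grip":0.01,"travel":[0.002,0,0],"roll":0},
  {"grip":0.01,"travel":[0.004,0,0],"roll":0},
  {"grip":0.01,"travel":[0.004,0,0],"roll":0},
])

```text
time_s: 15.6
ee_pos: [0.5066, 0.1434, 0.0494]
orientation: [3.141, 0.0, 1.797]
contact_force: [1.2, -3.7, 4.6]
grip_width: 0.225
grasp_force: 50.0
```

```bash
python3 d.py .5174 .0962 .0495 1.797
```

```text
t 15.6 pos [0.5066 0.1434 0.0494] rpy [3.1413e+00 2.0000e-04 1.7968e+00] w 0.22463452457939 F [ 1.2 -3.7  4.6] T [-0.8  -0.28  0.05]
need [np.float64(-0.0484), np.float64(-0.0), np.float64(-0.0001), np.float64(-0.0002)]
```

Request:
carry_out([
  {"grip":0.01,"travel":[0.002,0,0],"roll":0},
  {"grip":0.01,"travel":[0.004,0,0],"roll":0},
  {"grip":0.01,"travel":[0.004,0,0],"roll":0},
])

```text
time_s: 15.98
ee_pos: [0.5056, 0.1473, 0.0494]
orientation: [3.141, 0.0, 1.797]
contact_force: [1.1, -4.7, 5.0]
grip_width: 0.225
grasp_force: 50.0
```

Request:
carry_out([
  {"grip":0.01,"travel":[0.001,0,0],"roll":0},
  {"grip":0.01,"travel":[0.003,0,0],"roll":0},
  {"grip":0.01,"travel":[0.003,0,0],"roll":0},
])

```text
time_s: 16.35
ee_pos: [0.5052, 0.1488, 0.0493]
orientation: [-3.141, 0.002, 1.797]
contact_force: [4.3, -16.1, 3.4]
grip_width: 0.224
grasp_force: 50.0
```

```bash
python3 d.py .5174 .0962 .0495 1.797
```

```text
t 16.35 pos [0.5052 0.1488 0.0493] rpy [-3.1415e+00  2.2000e-03  1.7974e+00] w 0.2238701897701909 F [  4.3 -16.1   3.4] T [-2.8  -0.72  0.12]
need [np.float64(-0.054), np.float64(0.0001), np.float64(-0.0002), np.float64(0.0004)]
```

It made firm contact at 54 mm of advance, and the predicted home was 55 mm. One more small push, then release.

Request:
carry_out([
  {"grip":0.01,"travel":[0.002,0,0],"roll":0},
  {"grip":0.01,"travel":[0.002,0,0],"roll":0},
])

```text
time_s: 16.6
ee_pos: [0.5053, 0.149, 0.0493]
orientation: [3.142, 0.005, 1.798]
contact_force: [6.9, -31.5, 3.2]
grip_width: 0.223
grasp_force: 50.0
```

```bash
python3 d.py .5174 .0962 .0495 1.797
```

```text
t 16.6 pos [0.5053 0.149  0.0493] rpy [3.1415 0.0048 1.7981] w 0.22344396588056017 F [  6.9 -31.5   3.2] T [-5.37 -1.32  0.07]
need [np.float64(-0.0542), np.float64(-0.0002), np.float64(-0.0002), np.float64(0.0011)]
```

Request:
carry_out([
  {"grip":0.01,"travel":[-0.002,0,0],"roll":0},
  {"grip":0.045,"travel":[-0.002,0,0],"roll":0},
  {"grip":0.045,"travel":[-0.002,0,0],"roll":0},
  {"grip":0.045,"travel":[-0.002,0,0],"roll":0},
  {"grip":0.045,"travel":[-0.002,0,0],"roll":0},
], grip_force=20)

```text
time_s: 17.23
ee_pos: [0.5047, 0.1505, 0.0492]
orientation: [-3.141, -0.0, 1.797]
contact_force: [0.5, -1.6, -0.2]
grip_width: 0.483
grasp_force: 0.0
```

Request:
carry_out([
  {"grip":0.045,"travel":[0,0,-0.03],"roll":0},
  {"grip":0.045,"travel":[0,0,-0.08],"roll":0},
  {"grip":0.045,"travel":[0,0,-0.14],"roll":0},
  {"grip":0.045,"travel":[-0.06,-0.03,-0.16],"roll":0},
  {"grip":0.045,"travel":[-0.12,-0.08,-0.16],"roll":0},
  {"grip":0.045,"travel":[-0.18,-0.13,-0.16],"roll":0},
  {"grip":0.045,"travel":[-0.22,-0.18,-0.16],"roll":0},
  {"grip":0.045,"travel":[-0.22,-0.18,-0.16],"roll":0},
])

```text
time_s: 18.23
ee_pos: [0.3772, -0.1059, 0.2094]
orientation: [3.141, 0.0, 1.796]
contact_force: [0.0, -0.1, 0.1]
grip_width: 0.486
grasp_force: 0.0
```

```bash
python3 - <<'E'
from h import *
ims={n:avg(n,6) for n in("scene","top")}
st=(.4945,.1985,.226); w=.02
S=[((.011*k,-.115,.07),(.011*k,-.01,.07)) for k in(-1,1)]
S+=[((-w,-.134,.07),(w,-.134,.07)),((-w,-.12,.07),(w,-.12,.07))]
for c in(("top",),("scene",)):
    q,s=fit(st,{n:S for n in c},{n:ims[n] for n in c},(.006,.006,.03)); d=q-np.array(st);C,N=np.cos(st[2]),np.sin(st[2])
    print(c,q.round(4),round(s,1),"dx,dy,dyaw in stage",(C*d[0]+N*d[1]).round(4),(-N*d[0]+C*d[1]).round(4),d[2].round(4), score(np.array(st),{n:segs(S) for n in c},{n:grad(ims[n],.8) for n in c}).round(1))
# top-view profile along the axis (z=.082)
y=np.arange(-.15,.012,.003); q=proj("top",place(st,np.c_[0*y,y,0*y+.085])).astype(np.float32)
print(np.c_[y*1000,cv2.remap(ims["top"].mean(2).astype(np.float32),q[:,:1],q[:,1:],1)].round().astype(int).tolist())
for n in ims: print(n,[(np.round(r["centre"],0).tolist(),round(r["confidence"],2)) for r in spot_in("gauge",n)])
print(state()["ee_pos"],state()["time_s"])
E
```

```text
('top',) [0.495  0.1919 0.2304] -44.1 dx,dy,dyaw in stage -0.001 -0.0065 0.0044 -32.9
('scene',) [0.5077 0.1965 0.2454] -51.8 dx,dy,dyaw in stage 0.0124 -0.0049 0.0194 -30.3
[[-150, 151], [-147, 150], [-144, 142], [-141, 102], [-138, 67], [-135, 84], [-132, 119], [-129, 125], [-126, 124], [-123, 122], [-120, 117], [-117, 118], [-114, 120], [-111, 121], [-108, 122], [-105, 121], [-102, 120], [-99, 121], [-96, 120], [-93, 121], [-90, 120], [-87, 120], [-84, 119], [-81, 119], [-78, 118], [-75, 105], [-72, 84], [-69, 77], [-66, 88], [-63, 96], [-60, 93], [-57, 84], [-54, 79], [-51, 87], [-48, 105], [-45, 109], [-42, 106], [-39, 118], [-36, 119], [-33, 118], [-30, 120], [-27, 118], [-24, 117], [-21, 118], [-18, 118], [-15, 118], [-12, 118], [-9, 117], [-6, 113], [-3, 98], [0, 67], [3, 58], [6, 83], [9, 109]]
scene [([259.0, 374.0], 0.87), ([148.0, 290.0], 0.63), ([199.0, 359.0], 0.62)]
top [([204.0, 233.0], 0.79), ([269.0, 442.0], 0.79), ([292.0, 333.0], 0.73)]
[ 0.37882753 -0.10418041  0.20924753] 18.925
```

```bash
python3 - <<'E'
from h import *
o=dict(np.load("ims.npz")); st=(.4945,.1985,.226)
for n in("top","scene"):
    a=avg(n,6)
    for x,z in((.016,.09),(-.016,.09),(.03,.05)):
        y=np.arange(-.15,.008,.004); q=proj(n,place(st,np.c_[0*y+x,y,0*y+z])).astype(np.float32)
        g=[cv2.remap(i.mean(2).astype(np.float32),q[:,:1],q[:,1:],1)[:,0].round().astype(int) for i in(o[n],a)]
        print(n,x,z,[(int(round(v*1000)),int(b),int(c)) for v,b,c in zip(y,*g)][::1] if x==.016 else [(int(round(v*1000)),int(b),int(c)) for v,b,c in zip(y,*g)][-12:])
    if n=="top": im=a
E
```

```text
top 0.016 0.09 [(-150, 158, 152), (-146, 158, 150), (-142, 158, 132), (-138, 158, 100), (-134, 158, 101), (-130, 159, 104), (-126, 158, 107), (-122, 158, 133), (-118, 158, 151), (-114, 158, 152), (-110, 157, 152), (-106, 157, 152), (-102, 158, 152), (-98, 157, 151), (-94, 157, 151), (-90, 156, 152), (-86, 157, 151), (-82, 156, 150), (-78, 155, 150), (-74, 156, 150), (-70, 155, 149), (-66, 155, 149), (-62, 154, 148), (-58, 154, 149), (-54, 154, 148), (-50, 153, 147), (-46, 153, 147), (-42, 154, 147), (-38, 153, 147), (-34, 151, 146), (-30, 151, 147), (-26, 152, 146), (-22, 151, 146), (-18, 151, 146), (-14, 144, 138), (-10, 92, 86), (-6, 51, 43), (-2, 47, 43), (2, 56, 55), (6, 102, 99)]
top -0.016 0.09 [(-38, 154, 135), (-34, 153, 127), (-30, 153, 116), (-26, 154, 127), (-22, 152, 131), (-18, 152, 121), (-14, 145, 101), (-10, 100, 60), (-6, 60, 46), (-2, 57, 51), (2, 59, 56), (6, 100, 95)]
top 0.03 0.05 [(-38, 156, 149), (-34, 155, 149), (-30, 155, 150), (-26, 155, 148), (-22, 154, 149), (-18, 154, 148), (-14, 153, 148), (-10, 153, 147), (-6, 153, 147), (-2, 137, 131), (2, 57, 55), (6,
[... 438 characters left out ...]
3, 107), (-54, 202, 102), (-50, 202, 90), (-46, 203, 94), (-42, 202, 105), (-38, 202, 134), (-34, 201, 137), (-30, 201, 136), (-26, 200, 136), (-22, 199, 137), (-18, 200, 136), (-14, 199, 136), (-10, 199, 135), (-6, 187, 149), (-2, 167, 168), (2, 167, 169), (6, 167, 170)]
scene -0.016 0.09 [(-38, 202, 204), (-34, 201, 204), (-30, 201, 204), (-26, 200, 203), (-22, 200, 203), (-18, 199, 202), (-14, 199, 202), (-10, 198, 200), (-6, 185, 189), (-2, 167, 169), (2, 165, 167), (6, 164, 167)]
scene 0.03 0.05 [(-38, 201, 204), (-34, 201, 204), (-30, 200, 204), (-26, 201, 204), (-22, 201, 203), (-18, 200, 203), (-14, 201, 204), (-10, 200, 203), (-6, 182, 185), (-2, 101, 103), (2, 66, 67), (6, 64, 65)]
```

The gauge seats against a hard stop at the predicted depth, and no plug shows in front of the block in the profile. The bystanders were never approached. Handing in.

```bash
python3 -c "
from station import *
print(job_done())"
```

```text
the job is handed in; nothing more can be done
None
```

I pulled the gauge out of the clips, laid it on the bed, pushed it against the back of the socket (hard stop at about 31 N, at the predicted depth) and let go. I handed the job in at about 19 s; I didn't confirm flushness to better than about 3 mm by camera, or touch the bystanders.

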